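# Close up the kitchen chest with the fingertips

### The job

The little wooden chest on the cart has been left open: with the fingertips only, push its wide drawer and its narrow drawer fully home and push its sliding lid fully shut, in any order. Push gently from outside without slamming, do not grip anything or reach into the drawers, leave the things standing around where they are, and finish clear of everything.

Things in the scene. Friction and masses are not known exactly. Their poses are not given: they have to be found in the camera images.
- chest: low fixed wooden chest, 170 mm deep (x), 280 wide (y), 90 high; origin under its centre; -x is the front with the drawers, +y its left side as the robot sees it. On top, set back, a shallow well from x = -50 to +85 mm: front and back rails 8 mm thick, top 126 mm above the table, guide the sliding lid; end walls 114 mm high, outer faces at y = +-140
- wide (a joint): opening of the wide (left) drawer, m: 0 = fully home, 0.11 = stop; it slides out along the chest's -x. Friction about 2.5 N plus 8 N per m/s; stays where left
- narrow (a joint): opening of the narrow (right) drawer, m: 0 = fully home, 0.11 = stop; same direction and friction as the wide one
- lid (a joint): opening of the sliding lid, m: 0 = shut, 0.12 = stop; it slides open along the chest's +y (to the left) and then overhangs the chest's left side. Same friction as the drawers; stays where left
- wide_front (a point): centre of the outer face of the wide drawer's front panel (plain, no handle; 172 mm wide, 78 mm high from 6 to 84 mm above the table, 14 mm thick, standing 14 mm proud of the carcass when home; only a round flat dark inlay near its top); axes as the chest; moves with the drawer
- narrow_front (a point): centre of the outer face of the narrow drawer's front panel (same make, 100 mm wide); axes as the chest; moves with the drawer
- lid_end (a point): centre of the lid's left end face, 123.5 mm above the table; lid is a plain board 117 (x) by 292 mm (y), from 115.5 to 131.5 mm above the table; when shut its end stands 6 mm proud of the chest's left side; axes as the chest; moves with the lid
- bowl: stainless mixing bowl, 210 mm across, 90 mm high, origin under its centre; stands well to the left of the chest
- mug: blue enamel mug, 82 mm across, 85 mm high, handle at its +y, origin under its centre; right of the chest
- ramekin: white ceramic ramekin, 80 mm across, 45 mm high, origin under its centre; just left of the chest, often under the overhanging lid
- brush: hard silicone brush with wooden handle, 180 mm long along its x, 45 mm wide, 22 mm high, origin on the table under its middle; lies in front of the chest
- tongs: steel tongs lying flat, 220 mm long along x, 60 mm wide, 18 mm high, origin on the table under the middle; front right of the chest
- jar: glass jar with steel cap, 72 mm across, 100 mm high, origin under its centre; front left

How it is judged:
At the end, for the whole second after the job is handed in: both drawers and the lid are at rest within 4 mm of fully home, and every bystander is within 20 mm of where it stood (value of joint each of wide, narrow, lid below 0.004 m and velocity of joint wide between -0.01 and 0.01 m/s and velocity of joint narrow between -0.01 and 0.01 m/s and velocity of joint lid between -0.01 and 0.01 m/s and distance of each of bowl, mug, ramekin, brush, tongs, jar from where it was at the start of the episode below 0.02 m); the robot touches nothing.
It fails at once if a drawer or the lid is slammed (moves faster than 0.4 m/s) (velocity of joint any of wide, narrow, lid below -0.4 m/s).
It fails at once if the fingers reach inside a drawer or pinch its front (contact force between the fingers and wide_c5 above 0.5 N or contact force between the fingers and wide_c6 above 0.5 N or contact force between the fingers and narrow_c5 above 0.5 N or contact force between the fingers and narrow_c6 above 0.5 N).
It fails at once if a bystander is shoved, lifted or carried more than 20 mm (distance of any of bowl, mug, ramekin, brush, tongs, jar from where it was at the start of the episode above 0.02 m).
It also fails if it takes over 56 s, if anything falls off the work surface, if the arm or the gripper's body presses on something with over 40 N, if the wrist force passes 120 N, or if a joint passes its speed limit or range.

### The arm

A 6-joint arm with a two-finger parallel gripper is mounted at the origin on the work surface. World frame = base frame: x ahead of the robot, y to its left, z up, the work surface at z = 0. Lengths are in m, angles in rad, forces in N, time in s.
With the tool pointing down it reaches from about 0.3 to 0.775 m from the base axis. Payload 14.6 kg.
Tool frame: the origin (TCP) lies midway between the tips of the shut fingers; the grasp point (between the pads) lies 19 mm behind it; z points along the fingers, y is the line along which they close (so a half turn about z gives the same grasp; the last joint's range is limited). The gripper opens to 94 mm and grips with 3 to 60 N. Pads are 16 mm wide; open, the fingers measure 119 mm over their backs; the gripper's body (75 mm by 177 mm) begins 78 mm behind the grasp point.
Start: joints at [-1.354, 0.3, 1.521, -0, 1.321, -0.067], TCP at [0.154, -0.528, 0.205] pointing down, gripper open.
Joint ranges: [-3.03, 3.03], [-0.79, 2.21], [0.23, 2.52], [-1.04, 4.18], [0, 3.07], [-2.55, 2.55]. Speed limits (rad/s): [2.22, 2.22, 2.57, 3.14, 3.14, 3.14].

### API

Orientations are given as [roll, pitch, yaw] about the fixed x, y, z axes, in that order (R = Rz(yaw) Ry(pitch) Rx(roll)).
In Python, from bench import ctrl, eyes gives the robot as it stands.
- The arm moves only by the shell command python3 -m crank 'ROWS'. ROWS is JSON, a list of rows, each a list of 3 entries, a list of its own where there are three numbers: the shift along the tool's x, y, z in cm, then the turn about the tool's z in rad, then the opening, from 0 (shut) to 1 (fully open). In form: [[[dx, dy, dz], yaw, fingers], ...]. A call has 1 to 12 rows; each row is the pose to reach, as a shift and turn from the pose commanded when the call began, along the tool's axes at that moment; what a row does not reach only later rows make up. A row lasts 1/10 s, in which the tool goes at most 50 mm and 8.59 degrees, less where a joint would pass 70% of its speed; a pose out of reach is approached as far as the arm can. A call with a gripper value outside its range is refused whole. The fingers move at their own pace and stop on an object; the grip force is fixed at half the most. Time passes only in rows, so rows that repeat a pose let the fingers close. It gives the time, the measured TCP pose, the force, the opening and the grip force at its end, in the units of the state.
- ctrl.sense(): the state, without advancing time (a new reading comes with each control period).
- eyes.grab_frame(name): name is "side" or "top" or "wrist"; returns the picture (400x640x3 uint8, red, green, blue); there is no depth.
- eyes.camera_info(name): a dict with "fx", "fy", "cx", "cy" (pixels), "view" (4x4, takes a point from world to camera coordinates). Camera axes: x right, y up, looking along -z (the intrinsics and any distortion apply to the point x, -y, -z); pixel columns grow to the right and rows downward; lengths in m; the calibration is good to about 2 mm. A picture is of the moment at which its call begins: read the wrist's pose just before it. camera_info takes no time and is no camera call; for the wrist camera it gives the pose at the moment of the call.
- ctrl.sign_off(): hands the job in; it is judged then, once.
The state is a dict: "clock": time; "q": joint angles; "dq": joint speeds; "joint_efforts": joint torques, N m; "ee_pos": TCP position; "tcp_rot": TCP orientation; "force": force on the tool from outside, world axes, zero at the start; "torque": the same for the moment, N m; "opening": opening from 0.0 (shut) to 1.0 (fully open); "grasp_force": force on a finger pad.
Only numpy, scipy, OpenCV 4.12 (cv2) and the standard library are available. Lean on these libraries where they do the work, as an engineer would, in place of code of your own. Each camera call takes 0.05 s, during which the arm holds its last target. There are 200 camera calls.

## Working session

There is one attempt and no reset: what is moved stays moved. The work goes in short steps, Python scripts to look and compute and a shell command to move; the robot and the scene stay as the last step left them, time stands still between calls to the robot, and variables do not carry over. Pictures are saved under pics/ and viewed, at most 10 in all, crops included, and the job is handed in when it is done.

```bash
mkdir -p pics; ls; cat > h.py <<'E'
import numpy as np, cv2
from bench import ctrl, eyes
E
python3 - <<'E'
from h import *
import json
s=ctrl.sense(); print(s)
for n in("top","side"):
    im=eyes.grab_frame(n); i=eyes.camera_info(n); print(n,i)
    cv2.imwrite(f"pics/{n}0.png",im[:,:,::-1])
E
```

```text
pics
{'clock': 0.0, 'q': array([-1.35358168e+00,  3.00488668e-01,  1.52155950e+00, -3.96233932e-05,
        1.32069345e+00, -6.66284864e-02]), 'dq': array([-0.00117108,  0.00011457,  0.00164157, -0.00118291,  0.00136657,
       -0.00030423]), 'joint_efforts': array([ 3.26698946e-04, -5.31817102e+01, -3.52729797e+01,  7.08591565e-02,
        2.44798040e-02, -9.96976155e-05]), 'ee_pos': array([ 0.15394332, -0.52775267,  0.20488582]), 'tcp_rot': array([-3.14044368e+00, -3.82033976e-05,  2.83852937e-01]), 'force': array([ 0.44818179, -0.45958202,  0.0669818 ]), 'torque': array([-0.03682888, -0.01549035, -0.01385589]), 'grasp_force': 0.0, 'opening': 0.9958217349660266}
top {'fx': 418.0575348738186, 'fy': 418.0575348738186, 'cx': 311.34757184028996, 'cy': 196.95020532303153, 'view': array([[ 0.02721458, -0.99918287,  0.02988243,  0.04018913],
       [ 0.99319108,  0.0304146 ,  0.11245631, -0.53560786],
       [-0.11327328,  0.02661851,  0.99320724, -1.14911346],
       [ 0.        ,  0.        ,  0.        ,  1.        ]])}
side {'fx': 483.09949778682125, 'fy': 483.09949778682125, 'cx': 321.07985553822846, 'cy': 200.06391168968412, 'view': array([[-0.59704323,  0.80220687,  0.0018749 ,  0.23486003],
       [-0.70936541, -0.52903442,  0.46575025,  0.36290724],
       [ 0.37461994,  0.27674305,  0.88491423, -1.63436885],
       [ 0.        ,  0.        ,  0.        ,  1.        ]])}
```

View pics/top0.png

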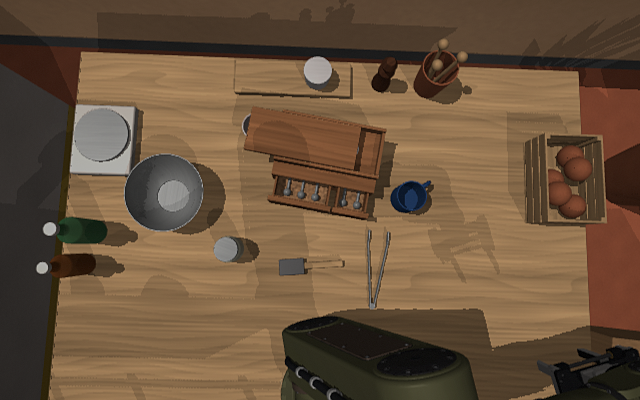

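View pics/side0.png

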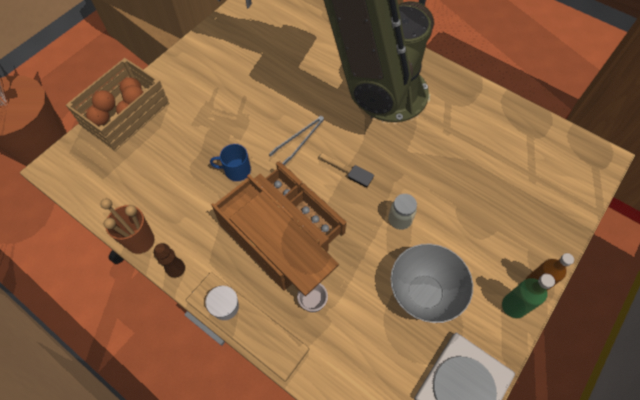

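The top view shows the chest around (315,160), lid at (315,140), open drawers at (320,195), brush at (310,265), tongs (375,265), jar (228,249), mug (408,197), bowl (164,192), and the ramekin peeking out at (247,125). The side view agrees. I'll enlarge the chest.

```bash
python3 - <<'E'
import cv2
a=cv2.imread("pics/top0.png")[90:230,230:410]; cv2.imwrite("pics/topc.png",cv2.resize(a,None,fx=4.2,fy=4.2,interpolation=cv2.INTER_CUBIC))
a=cv2.imread("pics/side0.png")[155:315,200:360]; cv2.imwrite("pics/sidec.png",cv2.resize(a,None,fx=3.75,fy=3.75,interpolation=cv2.INTER_CUBIC))
E
```

```text
(no output)
```

View pics/topc.png

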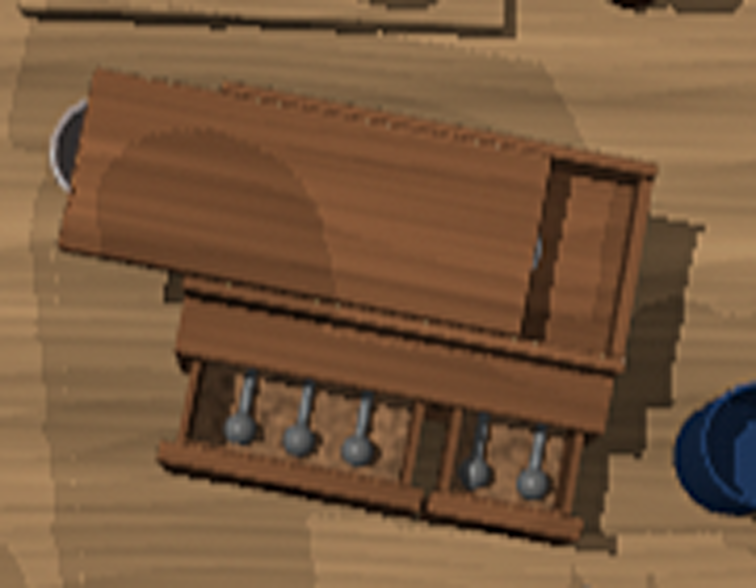

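View pics/sidec.png

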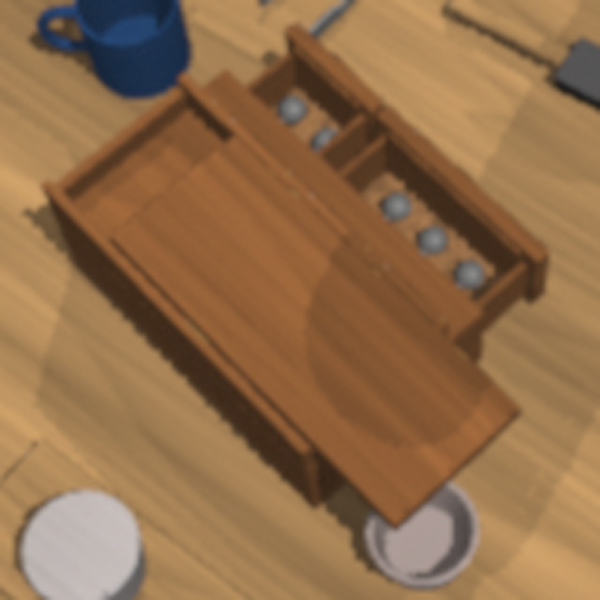

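```bash
cat >> h.py <<'E'
def px2w(n,u,v,z):
    i=eyes.camera_info(n); V=i["view"]; R=V[:3,:3]; c=-R.T@V[:3,3]
    d=R.T@np.array([(u-i["cx"])/i["fx"],-(v-i["cy"])/i["fy"],-1.]); return c+d*(z-c[2])/d[2]
E
python3 - <<'E'
from h import *
T=lambda u,v,z:px2w("top",230+u/4.2,90+v/4.2,z)
S=lambda u,v,z:px2w("side",200+u/3.75,155+v/3.75,z)
P={}
for k,f,u,v,z in [("lidLB",T,95,70,.1315),("lidLF",T,60,248,.1315),("lidRB",T,552,157,.1315),("lidRF",T,523,335,.1315),
 ("carFL",T,180,357,.09),("carFR",T,605,432,.09),("wL",T,160,465,.084),("wR",T,420,514,.084),("nL",T,428,519,.084),("nR",T,578,541,.084),
 ("railBR",T,655,168,.126),("railFR",T,622,370,.126),
 ("S lidLB",S,397,525,.1315),("S lidLF",S,520,410,.1315),("S railBR",S,45,187,.126),("S wL",S,548,250,.084),("S wR",S,383,108,.084),("S nR",S,292,28,.084)]:
    P[k]=f(u,v,z); print(k,P[k].round(4))
d=lambda a,b:np.linalg.norm(P[a]-P[b])
print("lid",d("lidLB","lidLF"),d("lidLB","lidRB"),"car",d("carFL","carFR"),"w",d("wL","wR"),"n",d("nL","nR"))
for a,b in [("lidRB","lidLB"),("lidRF","lidLF"),("carFR","carFL"),("nR","wL"),("lidLF","lidLB"),("railFR","railBR")]:
    e=P[b]-P[a]; print(a,b,np.degrees(np.arctan2(e[1],e[0])))
for n,u,v,z in [("jar",228,249,.1),("brushhead",293,267,.02),("brushend",344,263,.02),("tongstip",369,229,.02),("tongsback",373,305,.02),("tongs tip2",389,232,.02),("mug",408,195,.085),("bowl",164,192,.09)]:
    print(n,px2w("top",u,v,z).round(3))
i=eyes.camera_info("wrist");print(i["view"])
E
```

```text
lidLB [0.7565 0.2192 0.1315]
lidLF [0.6423 0.2358 0.1315]
lidRB [ 0.7109 -0.0685  0.1315]
lidRF [ 0.5972 -0.052   0.1315]
carFL [0.5834 0.1621 0.09  ]
carFR [ 0.5436 -0.111   0.09  ]
wL [0.5143 0.1726 0.084 ]
wR [0.4879 0.006  0.084 ]
nL [0.4849 0.0008 0.084 ]
nR [ 0.4736 -0.0955  0.084 ]
railBR [ 0.7077 -0.1346  0.126 ]
railFR [ 0.5781 -0.1148  0.126 ]
S lidLB [0.7561 0.2236 0.1315]
S lidLF [0.6446 0.2416 0.1315]
S railBR [ 0.7089 -0.1294  0.126 ]
S wL [0.5175 0.1773 0.084 ]
S wR [0.4953 0.0085 0.084 ]
S nR [ 0.481  -0.0917  0.084 ]
lid 0.11537265014007031 0.2912369417610183 car 0.27606763044985577 w 0.1687472944167977 n 0.09694485225162075
lidRB lidLB 80.99809662384618
lidRF lidLF 81.08548764576815
carFR carFL 81.70258046910645
nR wL 81.3684205442666
lidLF lidLB -8.300295432855965
railFR railBR -8.65821883732089
jar [0.384 0.27  0.1  ]
brushhead [0.337 0.101 0.02 ]
brushend [ 0.352 -0.041  0.02 ]
tongstip [ 0.449 -0.11   0.02 ]
tongsback [ 0.239 -0.124  0.02 ]
tongs tip2 [ 0.442 -0.167  0.02 ]
mug [ 0.541 -0.204  0.085]
bowl [0.529 0.448 0.09 ]
[[ 0.27965489 -0.96009949 -0.00145328 -0.55048609]
 [ 0.92063109  0.26858758 -0.28337097  0.0286389 ]
 [ 0.27245465  0.07790814  0.95900927 -0.3926131 ]
 [ 0.          0.          0.          1.        ]]
```

```bash
python3 -m crank '[[[40.6,-38.9,0],0.434,0],[[40.6,-38.9,0],0.434,0],[[40.6,-38.9,0],0.434,0],[[40.6,-38.9,0],0.434,0],[[40.6,-38.9,0],0.434,0],[[40.6,-38.9,0],0.434,0],[[40.6,-38.9,0],0.434,0],[[40.6,-38.9,0],0.434,0],[[40.6,-38.9,0],0.434,0],[[40.6,-38.9,0],0.434,0],[[40.6,-38.9,0],0.434,0],[[40.6,-38.9,0],0.434,0]]'; cat > st.py <<'E'
from h import *
O=np.array([.646,.016]);a=-.15;ex=np.array([np.cos(a),np.sin(a)]);ey=np.array([-ex[1],ex[0]])
s=ctrl.sense();p=s["ee_pos"];d=p[:2]-O
print("t",s["clock"],"p",p.round(4),"rpy",s["tcp_rot"].round(3),"chest",(d@ex).round(4),(d@ey).round(4),"F chest",(s["force"][:2]@ex).round(2),(s["force"][:2]@ey).round(2),s["force"][2].round(2))
E
python3 st.py
```

```text
clock: 1.3
ee_pos: [0.4359, -0.0375, 0.2052]
tcp_rot: [-3.141, 0.0, -0.147]
force: [0.3, -0.2, -0.5]
opening: 0.018
grasp_force: 0.0
t 1.3 p [ 0.4359 -0.0375  0.2052] rpy [-3.141  0.    -0.147] chest -0.1997 -0.0843 F chest 0.38 -0.19 -0.53
```

```bash
python3 -m crank '[[[0,0.4,5],0,0],[[0,0.4,10],0,0],[[0,0.4,13],0,0],[[0,0.4,15],0,0],[[0,0.4,15],0,0],[[1,0.4,15],0,0],[[2,0.4,15],0,0],[[2.5,0.4,15],0,0],[[3,0.4,15],0,0],[[3.5,0.4,15],0,0],[[4,0.4,15],0,0],[[4.5,0.4,15],0,0]]'; python3 st.py
python3 - <<'E'
from h import *
cv2.imwrite("pics/t1.png",cv2.resize(eyes.grab_frame("top")[90:230,230:410,::-1],None,fx=4.2,fy=4.2,interpolation=cv2.INTER_CUBIC))
E
```

```text
clock: 2.5
ee_pos: [0.4788, -0.0516, 0.0555]
tcp_rot: [3.142, 0.001, -0.15]
force: [-2.4, -0.3, 2.0]
opening: 0.004
grasp_force: 1.5
t 2.5 p [ 0.4788 -0.0516  0.0555] rpy [ 3.142e+00  1.000e-03 -1.500e-01] chest -0.1552 -0.0918 F chest -2.34 -0.63 2.03
```

View pics/t1.png

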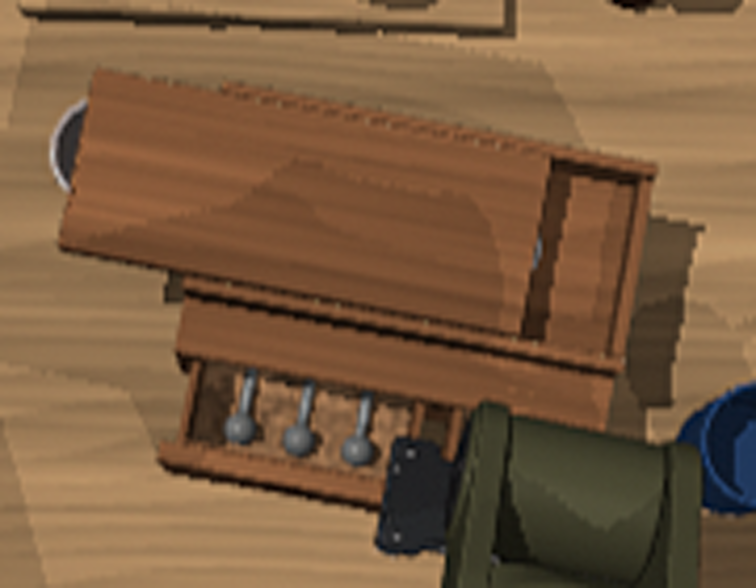

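The gripper sits at the narrow drawer front (about (500,500)) with roughly 2.5 N of drawer friction on the tool. Contact is good, so I'll keep pushing.

```bash
python3 -m crank '[[[0.6,0,0],0,0],[[1.2,0,0],0,0],[[1.8,0,0],0,0],[[2.4,0,0],0,0],[[3,0,0],0,0],[[3.4,0,0],0,0],[[3.7,0,0],0,0],[[4,0,0],0,0],[[4.2,0,0],0,0],[[4.2,0,0],0,0]]'; python3 st.py; python3 -m crank '[[[0.2,0,0],0,0],[[0.3,0,0],0,0],[[0.4,0,0],0,0],[[0.4,0,0],0,0]]'; python3 st.py
```

```text
clock: 3.55
ee_pos: [0.5206, -0.0578, 0.0555]
tcp_rot: [-3.141, -0.001, -0.15]
force: [0.3, -0.0, 0.4]
opening: 0.003
grasp_force: 0.1
t 3.55 p [ 0.5206 -0.0578  0.0555] rpy [-3.141e+00 -1.000e-03 -1.500e-01] chest -0.113 -0.0917 F chest 0.3 0.02 0.4
clock: 3.95
ee_pos: [0.5244, -0.0584, 0.0555]
tcp_rot: [-3.141, -0.0, -0.15]
force: [-0.9, 1.3, -0.6]
opening: 0.007
grasp_force: 0.6
t 3.95 p [ 0.5244 -0.0584  0.0555] rpy [-3.141 -0.    -0.15 ] chest -0.1091 -0.0917 F chest -1.05 1.17 -0.57
```

```bash
for i in 1 2; do python3 -m crank '[[[0.1,0,0],0,0],[[0.2,0,0],0,0],[[0.2,0,0],0,0]]' >/dev/null; python3 st.py; done
```

```text
t 4.25 p [ 0.5264 -0.0587  0.0555] rpy [-3.142 -0.    -0.15 ] chest -0.1071 -0.0917 F chest -2.0 1.13 1.19
t 4.55 p [ 0.5273 -0.0588  0.0555] rpy [-3.142e+00  3.000e-03 -1.500e-01] chest -0.1062 -0.0917 F chest -10.88 0.63 7.73
```

```bash
python3 -m crank '[[[-2,0,0],0,0],[[-6,0,0],0,0],[[-9,0,0],0,0],[[-9,-5,0],0,0],[[-9,-10,0],0,0],[[-9,-14.4,0],0,0],[[-9,-14.4,0],0,0],[[-8,-14.4,0],0,0],[[-7,-14.4,0],0,0],[[-6.3,-14.4,0],0,0],[[-5.6,-14.4,0],0,0],[[-5,-14.4,0],0,0]]'; python3 st.py; python3 -m crank '[[[0.6,0,0],0,0],[[1.2,0,0],0,0],[[1.8,0,0],0,0],[[2.4,0,0],0,0],[[3,0,0],0,0],[[3.5,0,0],0,0],[[4,0,0],0,0],[[4.3,0,0],0,0],[[4.6,0,0],0,0],[[4.8,0,0],0,0],[[4.8,0,0],0,0]]'; python3 st.py
```

```text
clock: 5.75
ee_pos: [0.5006, 0.0899, 0.0553]
tcp_rot: [3.141, 0.001, -0.151]
force: [-3.2, -1.3, 0.8]
opening: 0.006
grasp_force: 1.5
t 5.75 p [0.5006 0.0899 0.0553] rpy [ 3.141e+00  1.000e-03 -1.510e-01] chest -0.1548 0.0513 F chest -2.99 -1.72 0.76
clock: 6.85
ee_pos: [0.5482, 0.0837, 0.0556]
tcp_rot: [-3.141, -0.001, -0.15]
force: [0.3, 0.1, -1.1]
opening: 0.0
grasp_force: 0.2
t 6.85 p [0.5482 0.0837 0.0556] rpy [-3.141e+00 -1.000e-03 -1.500e-01] chest -0.1069 0.0523 F chest 0.27 0.11 -1.09
```

```bash
for i in 1 2; do python3 -m crank '[[[0.1,0,0],0,0],[[0.1,0,0],0,0]]' >/dev/null; python3 st.py; done
```

```text
t 7.05 p [0.5489 0.0836 0.0556] rpy [-3.141 -0.    -0.15 ] chest -0.1061 0.0523 F chest -1.08 0.11 -0.71
t 7.25 p [0.5499 0.0834 0.0556] rpy [-3.141 -0.    -0.15 ] chest -0.1051 0.0523 F chest -1.91 0.6 1.2
```

```bash
for i in 1 2; do python3 -m crank '[[[0.1,0,0],0,0],[[0.1,0,0],0,0]]' >/dev/null; python3 st.py; done
```

```text
t 7.45 p [0.55   0.0834 0.0556] rpy [ 3.142e+00  2.000e-03 -1.500e-01] chest -0.105 0.0523 F chest -9.79 0.39 6.2
t 7.65 p [0.55   0.0834 0.0556] rpy [ 3.141  0.004 -0.15 ] chest -0.105 0.0523 F chest -17.87 -1.1 11.42
```

```bash
python3 -m crank '[[[-2,0,0],0,0],[[-6,0,0],0,0],[[-6,0,-5],0,0],[[-6,0,-10],0,0],[[-6,0,-15],0,0],[[-6,-5,-15],0,0],[[-6,-10,-15],0,0],[[-6,-15,-15],0,0],[[-6,-20,-15],0,0],[[-2,-21.3,-15],0,0],[[2,-21.3,-15],0,0],[[6,-21.3,-15],0,0]]'; python3 st.py; python3 -m crank '[[[4.5,0,0],0,0],[[4.5,0,0],0,0],[[4.5,0,0],0,0],[[4.5,0,4],0,0],[[4.5,0,7],0,0],[[4.5,0,8.7],0,0],[[4.5,0,8.7],0,0]]'; python3 st.py
python3 - <<'E'
from h import *
cv2.imwrite("pics/s2.png",cv2.resize(eyes.grab_frame("side")[130:330,190:430,::-1],None,fx=3,fy=3,interpolation=cv2.INTER_CUBIC))
E
```

```text
clock: 8.85
ee_pos: [0.6442, 0.2853, 0.2055]
tcp_rot: [-3.141, -0.001, -0.149]
force: [-0.3, 0.3, 0.7]
opening: 0.002
grasp_force: 0.0
t 8.85 p [0.6442 0.2853 0.2055] rpy [-3.141e+00 -1.000e-03 -1.490e-01] chest -0.042 0.266 F chest -0.37 0.28 0.74
clock: 9.55
ee_pos: [0.6855, 0.2782, 0.1168]
tcp_rot: [3.14, 0.003, -0.149]
force: [-0.5, -0.0, -0.3]
opening: 0.008
grasp_force: 0.0
t 9.55 p [0.6855 0.2782 0.1168] rpy [ 3.14e+00  3.00e-03 -1.49e-01] chest -0.0001 0.2652 F chest -0.46 -0.07 -0.29
```

View pics/s2.png

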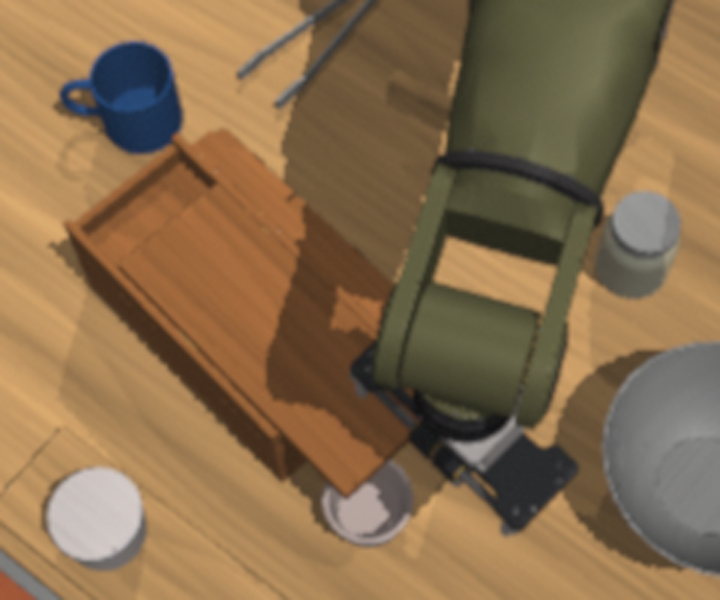

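The side view shows the fingers beyond the lid's left end at about (440,440), clear of the ramekin at (365,505). The drawers are shut. Now I'll push the lid.

```bash
python3 -m crank '[[[0,1,-0.3],0,0],[[0,2,-0.3],0,0],[[0,2.6,-0.3],0,0],[[0,3.2,-0.3],0,0],[[0,3.8,-0.3],0,0],[[0,4.4,-0.3],0,0],[[0,5,-0.3],0,0],[[0,5,-0.3],0,0]]'; python3 st.py;  python3 -m crank '[[[0,0.6,0],0,0],[[0,1.2,0],0,0],[[0,1.8,0],0,0],[[0,2.4,0],0,0],[[0,3,0],0,0],[[0,3.5,0],0,0],[[0,4,0],0,0],[[0,4.3,0],0,0],[[0,4.6,0],0,0],[[0,4.8,0],0,0],[[0,4.8,0],0,0]]'; python3 st.py
```

```text
clock: 10.4
ee_pos: [0.6798, 0.2276, 0.1214]
tcp_rot: [3.141, 0.0, -0.151]
force: [-0.2, -0.0, 0.5]
opening: 0.007
grasp_force: 0.0
t 10.4 p [0.6798 0.2276 0.1214] rpy [ 3.141  0.    -0.151] chest 0.0018 0.2143 F chest -0.24 -0.05 0.51
clock: 11.5
ee_pos: [0.6728, 0.1806, 0.1214]
tcp_rot: [3.141, -0.0, -0.15]
force: [-0.6, 0.2, 0.1]
opening: 0.004
grasp_force: 0.1
t 11.5 p [0.6728 0.1806 0.1214] rpy [ 3.141 -0.    -0.15 ] chest 0.0019 0.1668 F chest -0.66 0.07 0.11
```

```bash
python3 -m crank '[[[0,0.2,0],0,0],[[0,0.4,0],0,0],[[0,0.5,0],0,0]]'>/dev/null; python3 st.py; for i in 1 2 3; do python3 -m crank '[[[0,0.1,0],0,0],[[0,0.2,0],0,0]]' >/dev/null; python3 st.py; done
python3 - <<'E'
from h import *
cv2.imwrite("pics/s3.png",cv2.resize(eyes.grab_frame("side")[130:330,190:430,::-1],None,fx=3,fy=3,interpolation=cv2.INTER_CUBIC))
E
```

```text
t 11.8 p [0.672  0.1759 0.1214] rpy [-3.142 -0.    -0.15 ] chest 0.0018 0.162 F chest -0.28 3.72 -1.25
t 12.0 p [0.6717 0.174  0.1214] rpy [-3.142 -0.    -0.15 ] chest 0.0018 0.1601 F chest 0.08 2.37 -1.27
t 12.2 p [0.6714 0.1722 0.1215] rpy [-3.141 -0.    -0.15 ] chest 0.0018 0.1582 F chest -0.1 6.54 -0.57
t 12.4 p [0.6713 0.1718 0.1215] rpy [-3.139e+00 -1.000e-03 -1.490e-01] chest 0.0017 0.1578 F chest 1.93 16.4 -3.06
```

View pics/s3.png

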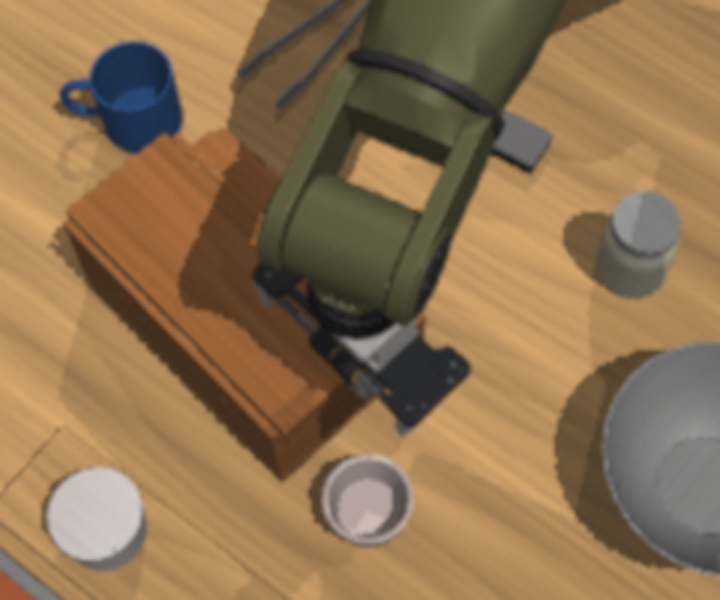

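The lid covers the whole well, its right end flush at (120,180), and the 16 N force rise shows it is against its stop. The ramekin at (368,500) hasn't moved. I'll back off, rise, and check the drawers.

```bash
python3 -m crank '[[[0,-2,0],0,0],[[0,-5,0],0,0],[[0,-5,-5],0,0],[[0,-5,-10],0,0],[[-5,-5,-14],0,0],[[-10,-5,-14],0,0],[[-15,-5,-14],0,0],[[-20,-5,-14],0,0],[[-24,-5,-14],0,0],[[-24,-5,-14],0,0],[[-24,-5,-14],0,0]]'; python3 st.py
python3 - <<'E'
from h import *
cv2.imwrite("pics/s4.png",cv2.resize(eyes.grab_frame("side")[130:330,190:430,::-1],None,fx=3,fy=3,interpolation=cv2.INTER_CUBIC))
im=eyes.grab_frame("top")[80:230,220:420,::-1]
cv2.imwrite("pics/t4.png",cv2.resize(im,None,fx=4,fy=4,interpolation=cv2.INTER_CUBIC))
E
```

```text
clock: 13.55
ee_pos: [0.441, 0.2555, 0.2624]
tcp_rot: [-3.141, -0.002, -0.149]
force: [0.3, 0.2, -0.5]
opening: 0.004
grasp_force: 0.0
t 13.55 p [0.441  0.2555 0.2624] rpy [-3.141e+00 -2.000e-03 -1.490e-01] chest -0.2385 0.2062 F chest 0.28 0.29 -0.46
```

View pics/s4.png

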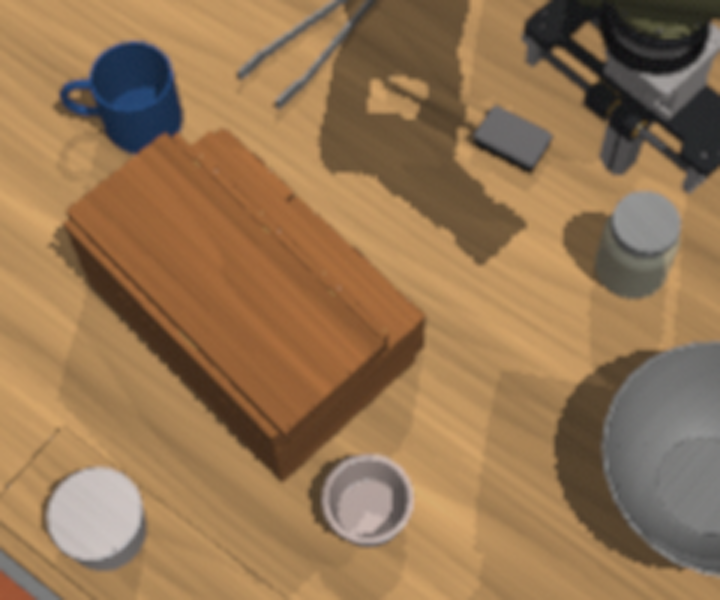

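View pics/t4.png

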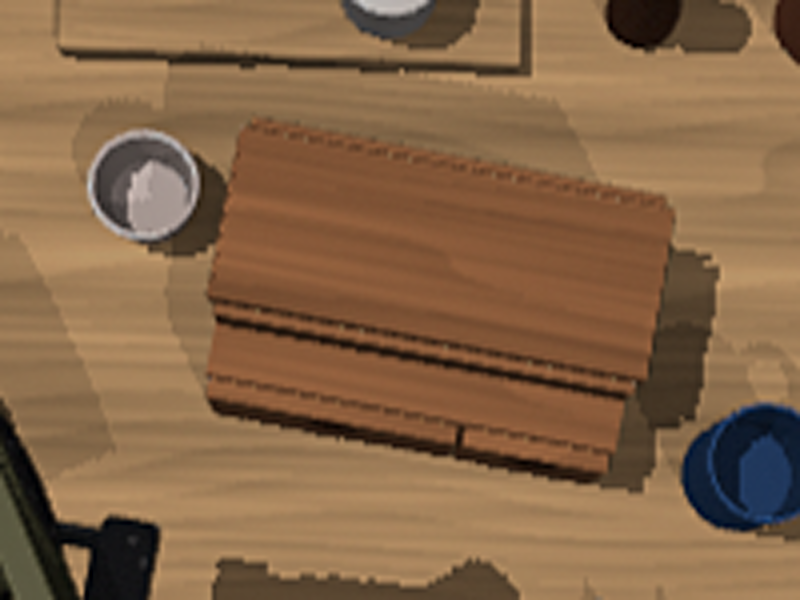

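Both drawers are flush in line, with the seam between them at (460,437). The lid spans the chest, the bystanders stand where they were, and the arm is clear.

```bash
python3 -c "from bench import ctrl;print(ctrl.sign_off())"
```

```text
the job is handed in; nothing more can be done
None
```

I pushed both drawers and the lid fully home against their stops, saw no bystander move in the pictures, left the arm clear and handed the job in at about 13.7 s; the hand-in reported no verdict.

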